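Find the weak push switch by feel and set it aside in the dish

ROBOT

A 6-joint arm with a two-finger parallel gripper is mounted at the origin on a cart in front of the work surface, level with it; the furniture and walls round the work are solid. World frame = base frame: x ahead of the robot, y to its left, z up, the work surface at z = 0. Lengths are in m, angles in rad, forces in N, time in s.
With the tool pointing down it reaches from about 0.375 to 0.925 m from the base axis. Payload 5.7 kg.
Tool frame: the origin (TCP) lies where the fingers leave the gripper's body, on its centre line; the fingertips stand 80 mm ahead of it and the grasp point (between the pads) lies 61 mm ahead of it; z points along the fingers, x is the direction in which the jaws open and shut, and the axes are right-handed (so a half turn about z gives the same grasp; the last joint's range is limited). The gripper opens to 88 mm and grips with 3 to 60 N. Pads are 20 mm wide; open, the fingers measure 115 mm over their backs; the gripper's body (75 mm by 178 mm) begins 61 mm behind the grasp point.
Start: joints at [1.034, 0.359, 1.51, -0, 1.272, -0.115], TCP at [0.246, 0.547, 0.303] pointing down, gripper open.
Joint ranges: [-2.97, 2.97], [-1.01, 2.36], [0.21, 2.38], [-0.96, 4.11], [0.2, 2.71], [-2.98, 2.98]. Speed limits (rad/s): [2.39, 2.39, 3.14, 3.14, 3.14, 3.14].

INTERFACE

Orientations are given as a unit quaternion [x, y, z, w].
In Python, from station import robot, camera, job, masks_of, place_of gives the robot as it stands.
- The arm moves only by the tool move_arm, never from a script. Its argument "series" is a list of rows, each an object of numbers: "dx", "dy", "dz": the shift along the tool's x, y, z in mm; "rx", "ry", "rz": the turn, a rotation vector about the tool's x, y, z in rad; "grip": the opening, from -1 (shut) to 1 (fully open). A call has exactly 10 rows; each row shifts and turns the commanded pose from where the row before left it, along the tool's axes as they then stand; what a row does not reach is not made up. A row lasts 1/12 s, in which the tool goes at most 41.7 mm and 7.16 degrees, less where a joint would pass 70% of its speed; a pose out of reach is approached as far as the arm can. A call with a gripper value outside its range is refused whole. The fingers move at their own pace and stop on an object; the grip force is fixed at half the most. Time passes only in rows, so rows that do not move let the fingers close, or fill a call up. It gives the time, the measured TCP pose, the force and the opening at its end, in the units of the state.
- robot.state(): the state, without advancing time (a new reading comes with each control period).
- camera(name): name is "side" or "top" or "wrist"; returns a dict with "image" (480x640x3 uint8, blue, green, red), "fx", "fy", "cx", "cy" (pixels), "k1" (the pictures are not rectified: a ray, as slopes to the right and down, at radius r is drawn at 1 + k1 r^2 times it, then the intrinsics apply), "extrinsics" (4x4, takes a point from world to camera coordinates). Camera axes: x right, y down, z forward; pixel columns grow to the right and rows downward; lengths in m; the calibration is good to about 2 mm. A picture is of the moment at which its call begins. There is no depth.
- job.finish_job(): hands the job in, once; it reports no verdict.
Trained networks look in a picture, given as the dict that the camera call returned (one of the last four; its "shot" number tells which), for a name from the list of things; names that differ only in an ending like _2 or _b are one class to them, and where a whole thing is asked for, a point or a joint stands for the part that bears it (a point fixed in the world has none). Each returns a list of dicts, best first, with "conf" (0 to 1); they miss things now and then, are a little off and sometimes report something else, mostly with a low value. They report only what shows in the picture. A call takes as long as a camera call. They do not tell look-alikes from the thing itself.
- masks_of(picture, target): "mask" (480x640 bool, what is visible of it) and "rect" ([left, top, right, bottom] in pixels, round what is visible of it).
- place_of(picture, target): "centre" ([column, row] in pixels: a listed point, or the origin of a listed thing).
The state is a dict: "clock": time; "qpos": joint angles; "qvel": joint speeds; "tau": joint torques, N m; "tcp_pos": TCP position; "ee_rot": TCP orientation; "wrist_force": force on the tool from outside, world axes, zero at the start; "ft_torque": the same for the moment, N m; "opening": finger opening in m.
Only numpy, scipy, OpenCV 4.12 (cv2) and the standard library are available. Lean on these libraries where they do the work, as an engineer would, in place of code of your own. Each camera call takes 0.05 s, during which the arm holds its last target.

TASK

Four push switches for the pottery wheels look the same, but one has a tired spring. Where they stand, press each key gently, only until it clicks and stays down (never harder than 20 N), and feel how much push it takes; then stand the one that clicks most easily upright in the middle of the china dish and let go of it, with all four keys still down. Leave the other three switches and everything else where they are.

Things in the scene. Friction and masses are not known exactly. Their poses are not given: they have to be found in the camera images.
- switch_a_mid (a point): Latching push switch A, one of four that look the same: an upright grey housing 42 x 42 mm and 36 mm high, loose on the table (about 0.19 kg), with a round black push key standing out of its top. The point is the middle of the housing, 18 mm above its underside; x and y point square to the housing's sides, z up. Grip it by two opposite sides; it fits into the dish.
- key_a_top (a point): Centre of the top face of switch A's black key (27 mm across), which moves straight down. Up, it is 22 mm above the housing's top, 58 mm above the switch's underside. Sound springs give way at about 10 N, the weak one at about 4 N. Just below the latched depth a hard stop begins: the force passes 15 N within about 1 mm; over 20 N spoils the switch.
- key_a (a joint): How far the key of switch A is in, m; 0 = up (the start). It takes the greatest push right at the start, then less and less; past half-way the key snaps down by itself (the force vanishes) and stays latched, 6 to 13 mm in; let go before, it springs up again. Strokes differ from switch to switch. It cannot be pulled up again.
- switch_b_mid (a point): Latching push switch B, one of four that look the same: an upright grey housing 42 x 42 mm and 36 mm high, loose on the table (about 0.19 kg), with a round black push key standing out of its top. The point is the middle of the housing, 18 mm above its underside; x and y point square to the housing's sides, z up. Grip it by two opposite sides; it fits into the dish.
- key_b_top (a point): Centre of the top face of switch B's black key (27 mm across), which moves straight down. Up, it is 22 mm above the housing's top, 58 mm above the switch's underside. Sound springs give way at about 10 N, the weak one at about 4 N. Just below the latched depth a hard stop begins: the force passes 15 N within about 1 mm; over 20 N spoils the switch.
- key_b (a joint): How far the key of switch B is in, m; 0 = up (the start). It takes the greatest push right at the start, then less and less; past half-way the key snaps down by itself (the force vanishes) and stays latched, 6 to 13 mm in; let go before, it springs up again. Strokes differ from switch to switch. It cannot be pulled up again.
- switch_c_mid (a point): Latching push switch C, one of four that look the same: an upright grey housing 42 x 42 mm and 36 mm high, loose on the table (about 0.19 kg), with a round black push key standing out of its top. The point is the middle of the housing, 18 mm above its underside; x and y point square to the housing's sides, z up. Grip it by two opposite sides; it fits into the dish.
- key_c_top (a point): Centre of the top face of switch C's black key (27 mm across), which moves straight down. Up, it is 22 mm above the housing's top, 58 mm above the switch's underside. Sound springs give way at about 10 N, the weak one at about 4 N. Just below the latched depth a hard stop begins: the force passes 15 N within about 1 mm; over 20 N spoils the switch.
- key_c (a joint): How far the key of switch C is in, m; 0 = up (the start). It takes the greatest push right at the start, then less and less; past half-way the key snaps down by itself (the force vanishes) and stays latched, 6 to 13 mm in; let go before, it springs up again. Strokes differ from switch to switch. It cannot be pulled up again.
- switch_d_mid (a point): Latching push switch D, one of four that look the same: an upright grey housing 42 x 42 mm and 36 mm high, loose on the table (about 0.19 kg), with a round black push key standing out of its top. The point is the middle of the housing, 18 mm above its underside; x and y point square to the housing's sides, z up. Grip it by two opposite sides; it fits into the dish.
- key_d_top (a point): Centre of the top face of switch D's black key (27 mm across), which moves straight down. Up, it is 22 mm above the housing's top, 58 mm above the switch's underside. Sound springs give way at about 10 N, the weak one at about 4 N. Just below the latched depth a hard stop begins: the force passes 15 N within about 1 mm; over 20 N spoils the switch.
- key_d (a joint): How far the key of switch D is in, m; 0 = up (the start). It takes the greatest push right at the start, then less and less; past half-way the key snaps down by itself (the force vanishes) and stays latched, 6 to 13 mm in; let go before, it springs up again. Strokes differ from switch to switch. It cannot be pulled up again.
- china_dish: Round white china dish, 117 mm across, 25 mm high, loose; its flat inner floor (about 60 mm across) is 7 mm above its underside. The origin is the centre of its underside, z up.
- slip_jar: Bystander: screw-lid jar, 58 mm across, 75 mm high; origin at the centre of its underside.
- eraser: Bystander: eraser lying flat, 19 x 40 x 12 mm; origin at the centre of its underside.
- pinch_pot_2: Bystander: small clay pot, 68 mm across, 42 mm high; origin at the centre of its underside.
Mind the look-alikes: they are no part of the job. What is shaped like the part that bears switch_d_mid but pink is not meant. Leave any pink look-alike of the part that bears switch_a_mid alone.

How it is judged:
On the way:
1. all four keys are clicked down and latched, with the switches still where they stood (value of joint each of key_a, key_b, key_c, key_d above 0.0052 m and distance of each of switch_a_mid, switch_b_mid, switch_c_mid, switch_d_mid from where it was at the start of the episode below 0.04 m), for 0.2 s.
At the end, for the whole second after the job is handed in: All four keys are latched down; the weak switch (the rules know it by its key, the only one that latches 9 mm in) stands upright on the floor of the china dish, its centre within 22 mm of the dish's centre, released and at rest; the other three stand upright within 40 mm of where they stood (value of joint each of key_a, key_b, key_c, key_d above 0.0052 m and ((value of joint key_a between 0.008 and 0.0098 m and horizontal distance between switch_a_mid and china_dish below 0.022 m and z of switch_a_mid in the frame of china_dish between 0.019 and 0.032 m) or (not (value of joint key_a between 0.008 and 0.0098 m) and distance of switch_a_mid from where it was at the start of the episode below 0.04 m)) and ((value of joint key_b between 0.008 and 0.0098 m and horizontal distance between switch_b_mid and china_dish below 0.022 m and z of switch_b_mid in the frame of china_dish between 0.019 and 0.032 m) or (not (value of joint key_b between 0.008 and 0.0098 m) and distance of switch_b_mid from where it was at the start of the episode below 0.04 m)) and ((value of joint key_c between 0.008 and 0.0098 m and horizontal distance between switch_c_mid and china_dish below 0.022 m and z of switch_c_mid in the frame of china_dish between 0.019 and 0.032 m) or (not (value of joint key_c between 0.008 and 0.0098 m) and distance of switch_c_mid from where it was at the start of the episode below 0.04 m)) and ((value of joint key_d between 0.008 and 0.0098 m and horizontal distance between switch_d_mid and china_dish below 0.022 m and z of switch_d_mid in the frame of china_dish between 0.019 and 0.032 m) or (not (value of joint key_d between 0.008 and 0.0098 m) and distance of switch_d_mid from where it was at the start of the episode below 0.04 m)) and angle between each of switch_a_mid, switch_b_mid, switch_c_mid, switch_d_mid's own z axis and vertical below 0.2 rad and linear speed of each of switch_a, switch_b, switch_c, switch_d below 0.02 m/s); the robot touches nothing.
It fails at once if a key is pressed harder than 20 N (contact force between anything else and key_a above 20 N or contact force between anything else and key_b above 20 N or contact force between anything else and key_c above 20 N or contact force between anything else and key_d above 20 N).
It fails at once if the jar, the eraser or the pot is moved more than 30 mm (distance of any of slip_jar, eraser, pinch_pot_2 from where it was at the start of the episode above 0.03 m).
It fails at once if the dish is pushed more than 40 mm (distance of china_dish from where it was at the start of the episode above 0.04 m).
It also fails if it takes over 72 s, if anything falls off the work surface, if the arm or the gripper's body presses on something with over 40 N, if the wrist force passes 120 N, or if a joint passes its speed limit or range.

## Working session

There is one attempt and no reset: what is moved stays moved. The work goes in short steps, Python scripts to look and compute and a tool call to move; the robot and the scene stay as the last step left them, time stands still between calls to the robot, and variables do not carry over. Pictures are saved under pics/ and viewed, and the job is handed in when it is done.

Besides the shell and the picture viewer there is one more tool, called after ">>>" as name([rows], argument=value, ...), one row to a line, values as JSON. move_arm: Moves the arm, as the interface text tells. Its arguments: {"type":"object","properties":{"series":{"type":"array","items":{"type":"object","properties":{"dx":{"type":"number"},"dy":{"type":"number"},"dz":{"type":"number"},"rx":{"type":"number"},"ry":{"type":"number"},"rz":{"type":"number"},"grip":{"type":"number"}}}}},"required":["series"]}

```bash
mkdir -p pics; ls; python3 - <<'E'
from station import robot,camera,job,masks_of,place_of
import cv2,numpy as np
s=robot.state();print(s)
for n in ["top","side"]:
    p=camera(n);cv2.imwrite(f"pics/{n}0.png",p["image"])
    print(n,p["fx"],p["fy"],p["cx"],p["cy"],p["k1"],p["extrinsics"].tolist(),p["shot"])
    for t in ["switch_a_mid","key_a_top","china_dish","slip_jar","eraser","pinch_pot_2"]:
        print(t,[(np.round(d["centre"],1).tolist(),round(d["conf"],2)) for d in place_of(p,t)])
E
```

```text
pics
{'clock': 0.0, 'qpos': array([ 1.03387146e+00,  3.59491837e-01,  1.51142400e+00, -4.90568818e-06,
        1.27247926e+00, -1.15081474e-01]), 'qvel': array([-2.00495763e-03,  4.33590967e-04,  6.65193967e-04, -1.76601730e-04,
        9.21189681e-05, -2.40210824e-04]), 'tau': array([ 5.34580909e-05, -5.15383065e+01, -2.70727283e+01,  6.72272919e-02,
        3.53746803e-02, -1.15162711e-04]), 'tcp_pos': array([0.24538686, 0.54693684, 0.3018205 ]), 'ee_rot': array([ 8.39476168e-01,  5.43395759e-01, -8.06742277e-04,  4.01706733e-04]), 'wrist_force': array([-0.06901911, -0.03215133, -0.1969318 ]), 'ft_torque': array([ 0.01240479, -0.05667529, -0.04041514]), 'opening': 0.08749156222805334}
top 443.79609193529717 443.79609193529717 318.63948096729234 239.6467902167241 -0.10020267986316693 [[0.035166080002947686, -0.9993801638246975, 0.001623259359211709, 0.039311073065435034], [-0.9762412441340417, -0.03469928474035084, -0.2138901421060045, 0.5279945793291538], [0.21381389119709934, 0.005936985112752504, -0.9768563723183293, 1.0560001352390287], [0.0, 0.0, 0.0, 1.0]] 1
switch_a_mid [([39
[... 231 characters left out ...]
nch_pot_2 [([310.5, 192.4], 0.81)]
side 477.7079390301592 477.7079390301592 314.3596608152767 232.03218232830912 0.020168189468087988 [[0.9468383163105472, -0.321490687968725, 0.011871828654588606, -0.48637699639810245], [-0.18301273303302495, -0.5686152849214853, -0.8019869059413881, 0.19500734901908862], [0.2645818253659739, 0.7571792359164731, -0.5972236284533252, 0.8125076599357294], [0.0, 0.0, 0.0, 1.0]] 2
switch_a_mid [([325.0, 337.8], 0.96), ([246.9, 281.6], 0.89), ([268.7, 201.6], 0.32)]
key_a_top [([370.3, 243.2], 0.66), ([247.2, 269.1], 0.56), ([322.5, 319.6], 0.53)]
china_dish [([267.3, 201.1], 0.82)]
slip_jar []
eraser [([289.9, 403.6], 0.94)]
pinch_pot_2 [([369.2, 243.7], 0.58)]
```

View pics/top0.png

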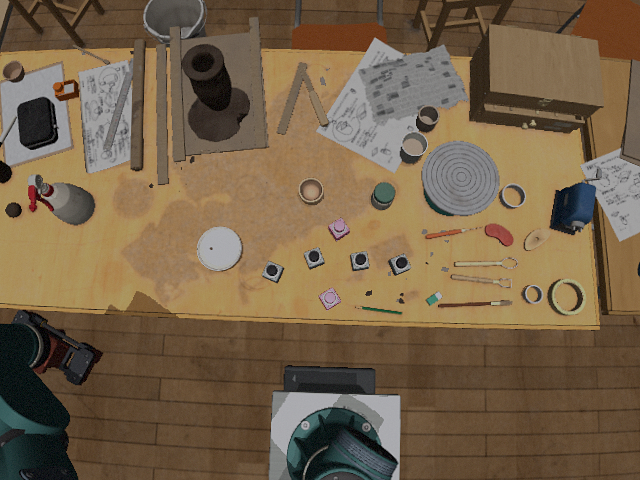

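View pics/side0.png

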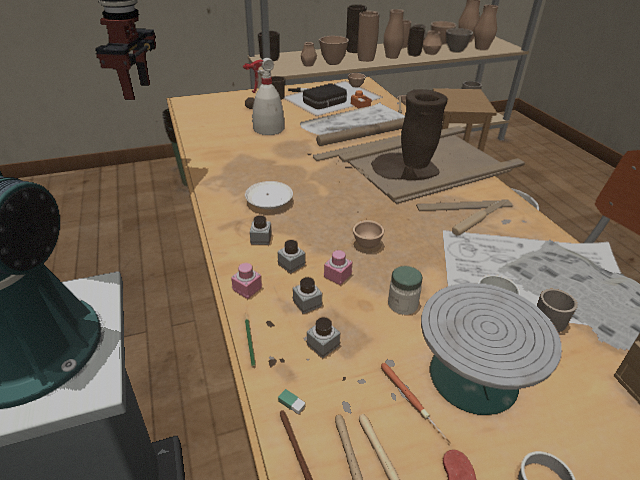

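```bash
cat > h.py <<'E'
import cv2,numpy as np
from station import robot,camera,job,masks_of,place_of
def ray(p,uv):
    x=np.array([(uv[0]-p["cx"])/p["fx"],(uv[1]-p["cy"])/p["fy"]]);s=x.copy()
    for _ in range(20): s=x/(1+p["k1"]*(s@s))
    E=np.array(p["extrinsics"]);R,t=E[:3,:3],E[:3,3]
    return -R.T@t, R.T@np.array([s[0],s[1],1])
def onz(p,uv,z):
    o,d=ray(p,uv);return o+d*(z-o[2])/d[2]
def tri(p1,u1,p2,u2):
    A=[];b=[]
    for p,u in((p1,u1),(p2,u2)):
        o,d=ray(p,u);d=d/np.linalg.norm(d);M=np.eye(3)-np.outer(d,d);A.append(M);b.append(M@o)
    return np.linalg.lstsq(np.vstack(A),np.hstack(b),rcond=None)[0]
def proj(p,X):
    E=np.array(p["extrinsics"]);c=E[:3,:3]@np.array(X)+E[:3,3];s=c[:2]/c[2];s=s*(1+p["k1"]*(s@s))
    return [s[0]*p["fx"]+p["cx"],s[1]*p["fy"]+p["cy"]]
def darks(p,g,r,th=45):
    im=p["image"];m=(im.max(2)<th).astype(np.uint8)
    n,l,st,c=cv2.connectedComponentsWithStats(m)
    out=[i for i in range(1,n) if st[i,4]>15 and np.hypot(*(c[i]-g))<r]
    return [(c[i].round(1).tolist(),st[i].tolist()) for i in out]
E
python3 - <<'E'
from h import *
t=camera("top");s=camera("side")
for g in [(272,270),(315,256),(360,260),(401,263)]: print("top",g,darks(t,g,8))
for g in [(260,223),(291,247),(308,286),(323,326)]: print("side",g,darks(s,g,9))
cv2.imwrite("pics/topc.png",cv2.resize(t["image"][215:315,190:350],None,fx=5,fy=5,interpolation=cv2.INTER_CUBIC))
cv2.imwrite("pics/topc2.png",cv2.resize(t["image"][215:315,300:450],None,fx=5,fy=5,interpolation=cv2.INTER_CUBIC))
for p,n in((t,"t"),(s,"s")):
    for x in masks_of(p,"china_dish"): print(n,"dish",x["rect"],x["conf"])
    for x in masks_of(p,"switch_a_mid"): print(n,"sw",x["rect"],x["conf"])
E
```

```text
top (272, 270) [([271.5, 269.6], [267, 265, 10, 11, 53])]
top (315, 256) [([313.8, 255.1], [309, 251, 10, 10, 52])]
top (360, 260) [([360.5, 258.8], [356, 255, 10, 10, 65])]
top (401, 263) [([401.1, 262.3], [396, 258, 11, 10, 78])]
side (260, 223) []
side (291, 247) [([287.9, 251.5], [285, 248, 9, 6, 17])]
side (308, 286) [([305.8, 290.8], [301, 287, 13, 6, 17])]
side (323, 326) []
t dish [308.1, 249.1, 319.8, 263.7] 0.7
t dish [196.4, 227.6, 239.9, 266.4] 0.61
t sw [390.0, 254.9, 407.9, 273.6] 0.9
t sw [321.0, 288.0, 338.8, 310.1] 0.88
t sw [303.6, 247.8, 325.5, 269.1] 0.63
s dish [241.9, 181.4, 291.4, 209.7] 0.63
s dish [285.5, 241.4, 298.2, 254.4] 0.56
s sw [307.1, 317.4, 342.6, 355.2] 0.75
s sw [231.4, 262.8, 262.4, 296.3] 0.69
```

View pics/topc.png

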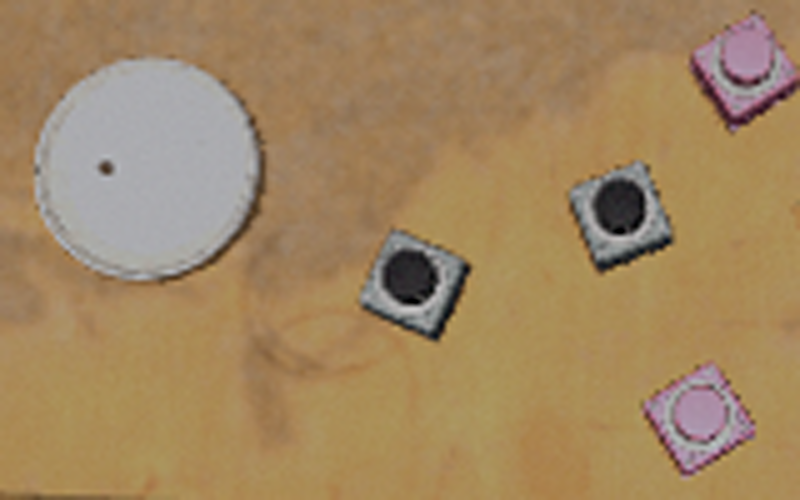

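View pics/topc2.png

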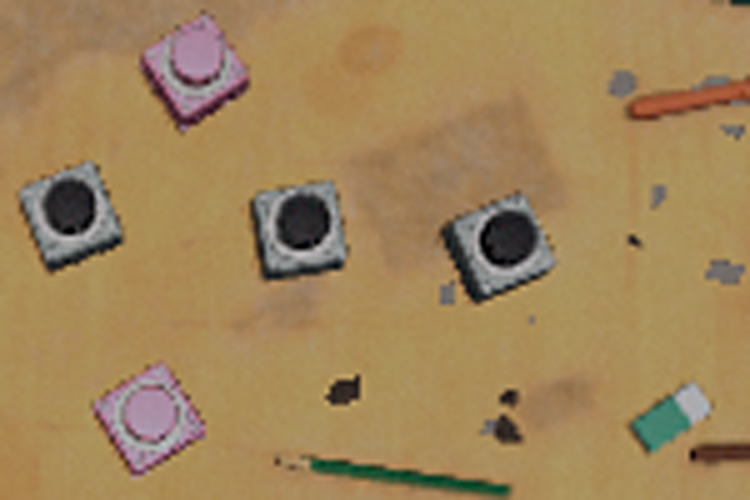

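```bash
python3 - <<'E'
from h import *
t=camera("top");s=camera("side")
for g in [(271.9,270.2),(314.0,256.0),(360.5,259.2),(401.4,262.8)]:
    P=onz(t,g,0.058);print(P.round(4),"side px",np.round(proj(s,P),1), "r",np.hypot(*P[:2]).round(3))
P=onz(t,(219.8,248.4),0.025);print("dish",P.round(4),np.round(proj(s,P),1))
im=cv2.resize(s["image"][170:370,210:370],None,fx=4,fy=4,interpolation=cv2.INTER_CUBIC)
for g in [(271.9,270.2),(314.0,256.0),(360.5,259.2),(401.4,262.8)]:
    q=proj(s,onz(t,g,0.058));cv2.circle(im,(int((q[0]-210+.5)*4),int((q[1]-170+.5)*4)),2,(0,0,255),-1)
q=proj(s,P);cv2.circle(im,(int((q[0]-210+.5)*4),int((q[1]-170+.5)*4)),2,(0,0,255),-1)
cv2.imwrite("pics/sidec.png",im[:600])
E
```

```text
[0.4447 0.1707 0.058 ] side px [258.6 218.1] r 0.476
[0.4841 0.068  0.058 ] side px [289.8 242.6] r 0.489
[ 0.4801 -0.0478  0.058 ] side px [305.7 280.3] r 0.482
[ 0.4745 -0.1499  0.058 ] side px [321.5 320.9] r 0.498
dish [0.5011 0.3125 0.025 ] [268.5 193.4]
```

View pics/sidec.png

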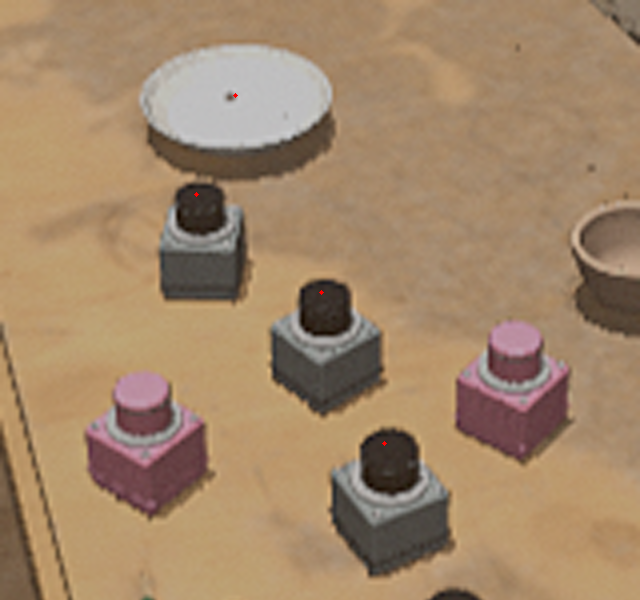

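>>> move_arm([
  {"rz": -0.1055,"dz": 10,"grip": -1},
  {"rz": -0.1055,"dz": 10,"grip": -1},
  {"rz": -0.1055,"dz": 10,"grip": -1},
  {"rz": -0.1055,"dz": 10,"grip": -1},
  {"dx": -36,"dy": 19,"grip": -1},
  {"dx": -36,"dy": 19,"grip": -1},
  {"dx": -36,"dy": 19,"grip": -1},
  {"dx": -36,"dy": 19,"grip": -1},
  {"dx": -36,"dy": 19,"grip": -1},
  {"dx": -36,"dy": 19,"grip": -1},
])

```text
invalid input at $.series[0]: expected keys dx, dy, dz, rx, ry, rz, grip
```

>>> move_arm([
  {"dx": 0,"dy": 0,"dz": 10,"rx": 0,"ry": 0,"rz": -0.1055,"grip": -1},
  {"dx": 0,"dy": 0,"dz": 10,"rx": 0,"ry": 0,"rz": -0.1055,"grip": -1},
  {"dx": 0,"dy": 0,"dz": 10,"rx": 0,"ry": 0,"rz": -0.1055,"grip": -1},
  {"dx": 0,"dy": 0,"dz": 10,"rx": 0,"ry": 0,"rz": -0.1055,"grip": -1},
  {"dx": -36,"dy": 19,"dz": 0,"rx": 0,"ry": 0,"rz": 0,"grip": -1},
  {"dx": -36,"dy": 19,"dz": 0,"rx": 0,"ry": 0,"rz": 0,"grip": -1},
  {"dx": -36,"dy": 19,"dz": 0,"rx": 0,"ry": 0,"rz": 0,"grip": -1},
  {"dx": -36,"dy": 19,"dz": 0,"rx": 0,"ry": 0,"rz": 0,"grip": -1},
  {"dx": -36,"dy": 19,"dz": 0,"rx": 0,"ry": 0,"rz": 0,"grip": -1},
  {"dx": -36,"dy": 19,"dz": 0,"rx": 0,"ry": 0,"rz": 0,"grip": -1},
])

```text
clock: 1.93
tcp_pos: [0.3602, 0.3298, 0.2628]
ee_rot: [0.707, 0.707, 0.0, 0.0]
wrist_force: [1.0, -0.3, -0.9]
opening: 0.0245
```

>>> move_arm([
  {"dx": -26.5,"dy": 14,"dz": 16,"rx": 0,"ry": 0,"rz": 0,"grip": -1},
  {"dx": -26.5,"dy": 14,"dz": 16,"rx": 0,"ry": 0,"rz": 0,"grip": -1},
  {"dx": -26.5,"dy": 14,"dz": 16,"rx": 0,"ry": 0,"rz": 0,"grip": -1},
  {"dx": -26.5,"dy": 14,"dz": 16,"rx": 0,"ry": 0,"rz": 0,"grip": -1},
  {"dx": -26.5,"dy": 14,"dz": 16,"rx": 0,"ry": 0,"rz": 0,"grip": -1},
  {"dx": -26.5,"dy": 14,"dz": 16,"rx": 0,"ry": 0,"rz": 0,"grip": -1},
  {"dx": 0,"dy": 0,"dz": 12,"rx": 0,"ry": 0,"rz": 0,"grip": -1},
  {"dx": 0,"dy": 0,"dz": 0,"rx": 0,"ry": 0,"rz": 0,"grip": -1},
  {"dx": 0,"dy": 0,"dz": 0,"rx": 0,"ry": 0,"rz": 0,"grip": -1},
  {"dx": 0,"dy": 0,"dz": 0,"rx": 0,"ry": 0,"rz": 0,"grip": -1},
])

```text
clock: 2.77
tcp_pos: [0.4437, 0.1729, 0.1552]
ee_rot: [0.707, 0.707, 0.0, 0.0]
wrist_force: [-0.5, -0.1, -0.1]
opening: 0.0005
```

```bash
python3 - <<'E'
from h import *
s=robot.state();print(s["tcp_pos"],s["wrist_force"],s["opening"],s["ee_rot"],s["clock"])
p=camera("wrist");cv2.imwrite("pics/w1.png",p["image"])
E
```

```text
[0.44369384 0.17294748 0.1551661 ] [-0.51891672 -0.07552631 -0.10566369] 0.00047758880511889097 [7.06856735e-01 7.07356723e-01 1.49090850e-04 2.18764874e-05] 2.7667
```

View pics/w1.png

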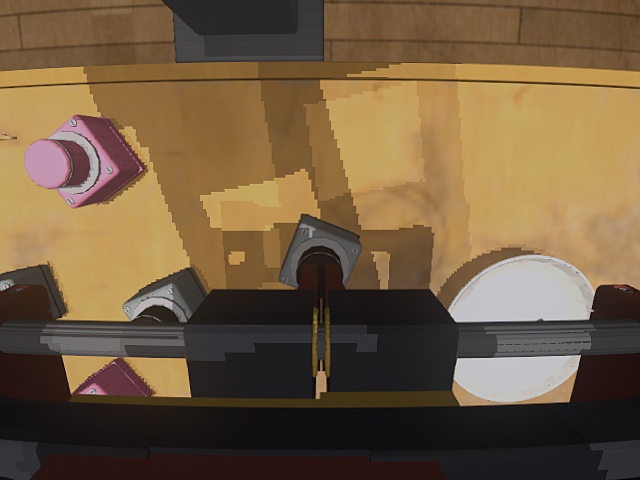

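>>> move_arm([
  {"dx": -1,"dy": 0.5,"dz": 5,"rx": 0,"ry": 0,"rz": 0,"grip": -1},
  {"dx": -1,"dy": 0.5,"dz": 5,"rx": 0,"ry": 0,"rz": 0,"grip": -1},
  {"dx": 0,"dy": 0,"dz": 4,"rx": 0,"ry": 0,"rz": 0,"grip": -1},
  {"dx": 0,"dy": 0,"dz": 2,"rx": 0,"ry": 0,"rz": 0,"grip": -1},
  {"dx": 0,"dy": 0,"dz": 0.5,"rx": 0,"ry": 0,"rz": 0,"grip": -1},
  {"dx": 0,"dy": 0,"dz": 0.5,"rx": 0,"ry": 0,"rz": 0,"grip": -1},
  {"dx": 0,"dy": 0,"dz": 0.5,"rx": 0,"ry": 0,"rz": 0,"grip": -1},
  {"dx": 0,"dy": 0,"dz": 0.5,"rx": 0,"ry": 0,"rz": 0,"grip": -1},
  {"dx": 0,"dy": 0,"dz": 0,"rx": 0,"ry": 0,"rz": 0,"grip": -1},
  {"dx": 0,"dy": 0,"dz": 0,"rx": 0,"ry": 0,"rz": 0,"grip": -1},
])

```text
clock: 3.65
tcp_pos: [0.4446, 0.1704, 0.1367]
ee_rot: [0.707, 0.707, -0.0, -0.0]
wrist_force: [-2.4, 1.3, 3.6]
opening: 0.0005
```

```bash
cat > st.py <<'E'
from h import *
s=robot.state();print(s["tcp_pos"].round(5),s["wrist_force"].round(2),s["ft_torque"].round(3),round(s["opening"],4),s["clock"])
E
python3 st.py
```

```text
[0.44463 0.17043 0.13668] [-2.38  1.35  3.58] [ 0.241  0.222 -0.038] 0.0005 3.65
```

>>> move_arm([
  {"dx": 0,"dy": 0,"dz": 0.5,"rx": 0,"ry": 0,"rz": 0,"grip": -1},
  {"dx": 0,"dy": 0,"dz": 0.5,"rx": 0,"ry": 0,"rz": 0,"grip": -1},
  {"dx": 0,"dy": 0,"dz": 0,"rx": 0,"ry": 0,"rz": 0,"grip": -1},
  {"dx": 0,"dy": 0,"dz": 0,"rx": 0,"ry": 0,"rz": 0,"grip": -1},
  {"dx": 0,"dy": 0,"dz": 0,"rx": 0,"ry": 0,"rz": 0,"grip": -1},
  {"dx": 0,"dy": 0,"dz": 0,"rx": 0,"ry": 0,"rz": 0,"grip": -1},
  {"dx": 0,"dy": 0,"dz": 0,"rx": 0,"ry": 0,"rz": 0,"grip": -1},
  {"dx": 0,"dy": 0,"dz": 0,"rx": 0,"ry": 0,"rz": 0,"grip": -1},
  {"dx": 0,"dy": 0,"dz": 0,"rx": 0,"ry": 0,"rz": 0,"grip": -1},
  {"dx": 0,"dy": 0,"dz": 0,"rx": 0,"ry": 0,"rz": 0,"grip": -1},
])

```text
clock: 4.48
tcp_pos: [0.4447, 0.1704, 0.1356]
ee_rot: [0.707, 0.707, -0.0, 0.0]
wrist_force: [-0.9, -0.2, 0.8]
opening: 0.0007
```

```bash
cat > av.py <<'E'
from h import *
a=[]
for i in range(5):
    camera("top");s=robot.state();a.append([*s["wrist_force"],*s["ft_torque"]])
a=np.array(a);print(s["tcp_pos"].round(5),a.mean(0).round(2),a[:,2].round(2),s["clock"])
E
python3 av.py
```

```text
[0.44472 0.17041 0.13565] [-0.77  0.47  1.68  0.08  0.15 -0.01] [2.3  0.41 1.56 2.66 1.46] 4.7333
```

>>> move_arm([
  {"dx": 0,"dy": 0,"dz": 0.5,"rx": 0,"ry": 0,"rz": 0,"grip": -1},
  {"dx": 0,"dy": 0,"dz": 0.5,"rx": 0,"ry": 0,"rz": 0,"grip": -1},
  {"dx": 0,"dy": 0,"dz": 0,"rx": 0,"ry": 0,"rz": 0,"grip": -1},
  {"dx": 0,"dy": 0,"dz": 0,"rx": 0,"ry": 0,"rz": 0,"grip": -1},
  {"dx": 0,"dy": 0,"dz": 0,"rx": 0,"ry": 0,"rz": 0,"grip": -1},
  {"dx": 0,"dy": 0,"dz": 0,"rx": 0,"ry": 0,"rz": 0,"grip": -1},
  {"dx": 0,"dy": 0,"dz": 0,"rx": 0,"ry": 0,"rz": 0,"grip": -1},
  {"dx": 0,"dy": 0,"dz": 0,"rx": 0,"ry": 0,"rz": 0,"grip": -1},
  {"dx": 0,"dy": 0,"dz": 0,"rx": 0,"ry": 0,"rz": 0,"grip": -1},
  {"dx": 0,"dy": 0,"dz": 0,"rx": 0,"ry": 0,"rz": 0,"grip": -1},
])

```text
clock: 5.57
tcp_pos: [0.4447, 0.1704, 0.1347]
ee_rot: [0.707, 0.707, -0.0, 0.0]
wrist_force: [-0.0, -0.8, 0.1]
opening: 0.0004
```

```bash
python3 av.py
```

```text
[0.44472 0.17042 0.13465] [-0.06 -0.39  0.52 -0.02  0.01  0.  ] [0.29 0.95 0.3  0.57 0.5 ] 5.8167
```

>>> move_arm([
  {"dx": 0,"dy": 0,"dz": 0.5,"rx": 0,"ry": 0,"rz": 0,"grip": -1},
  {"dx": 0,"dy": 0,"dz": 0.5,"rx": 0,"ry": 0,"rz": 0,"grip": -1},
  {"dx": 0,"dy": 0,"dz": 0.5,"rx": 0,"ry": 0,"rz": 0,"grip": -1},
  {"dx": 0,"dy": 0,"dz": 0.3,"rx": 0,"ry": 0,"rz": 0,"grip": -1},
  {"dx": 0,"dy": 0,"dz": 0,"rx": 0,"ry": 0,"rz": 0,"grip": -1},
  {"dx": 0,"dy": 0,"dz": 0,"rx": 0,"ry": 0,"rz": 0,"grip": -1},
  {"dx": 0,"dy": 0,"dz": 0,"rx": 0,"ry": 0,"rz": 0,"grip": -1},
  {"dx": 0,"dy": 0,"dz": 0,"rx": 0,"ry": 0,"rz": 0,"grip": -1},
  {"dx": 0,"dy": 0,"dz": 0,"rx": 0,"ry": 0,"rz": 0,"grip": -1},
  {"dx": 0,"dy": 0,"dz": 0,"rx": 0,"ry": 0,"rz": 0,"grip": -1},
])

```text
clock: 6.65
tcp_pos: [0.4447, 0.1704, 0.1329]
ee_rot: [0.707, 0.707, -0.0, 0.0]
wrist_force: [0.6, 0.3, 0.1]
opening: 0.0006
```

```bash
python3 av.py
```

```text
[0.44471 0.17042 0.13284] [ 0.37 -0.32 -0.44  0.01 -0.01  0.01] [-0.57 -0.46  0.14 -0.56 -0.76] 6.9
```

>>> move_arm([
  {"dx": 0,"dy": 0,"dz": -12,"rx": 0,"ry": 0,"rz": 0,"grip": -1},
  {"dx": -25.6,"dy": 9.8,"dz": 0,"rx": 0,"ry": 0,"rz": 0,"grip": -1},
  {"dx": -25.6,"dy": 9.8,"dz": 0,"rx": 0,"ry": 0,"rz": 0,"grip": -1},
  {"dx": -25.6,"dy": 9.9,"dz": 0,"rx": 0,"ry": 0,"rz": 0,"grip": -1},
  {"dx": -25.6,"dy": 9.9,"dz": 0,"rx": 0,"ry": 0,"rz": 0,"grip": -1},
  {"dx": 0,"dy": 0,"dz": 2.8,"rx": 0,"ry": 0,"rz": 0,"grip": -1},
  {"dx": 0,"dy": 0,"dz": 2,"rx": 0,"ry": 0,"rz": 0,"grip": -1},
  {"dx": 0,"dy": 0,"dz": 1,"rx": 0,"ry": 0,"rz": 0,"grip": -1},
  {"dx": 0,"dy": 0,"dz": 0,"rx": 0,"ry": 0,"rz": 0,"grip": -1},
  {"dx": 0,"dy": 0,"dz": 0,"rx": 0,"ry": 0,"rz": 0,"grip": -1},
])

```text
clock: 7.73
tcp_pos: [0.4834, 0.0689, 0.1389]
ee_rot: [0.707, 0.708, -0.0, -0.0]
wrist_force: [-0.7, 0.0, 0.0]
opening: 0.0003
```

>>> move_arm([
  {"dx": 0,"dy": 0,"dz": 0.5,"rx": 0,"ry": 0,"rz": 0,"grip": -1},
  {"dx": 0,"dy": 0,"dz": 0.5,"rx": 0,"ry": 0,"rz": 0,"grip": -1},
  {"dx": 0,"dy": 0,"dz": 0.5,"rx": 0,"ry": 0,"rz": 0,"grip": -1},
  {"dx": 0,"dy": 0,"dz": 0.5,"rx": 0,"ry": 0,"rz": 0,"grip": -1},
  {"dx": 0,"dy": 0,"dz": 0.3,"rx": 0,"ry": 0,"rz": 0,"grip": -1},
  {"dx": 0,"dy": 0,"dz": 0,"rx": 0,"ry": 0,"rz": 0,"grip": -1},
  {"dx": 0,"dy": 0,"dz": 0,"rx": 0,"ry": 0,"rz": 0,"grip": -1},
  {"dx": 0,"dy": 0,"dz": 0,"rx": 0,"ry": 0,"rz": 0,"grip": -1},
  {"dx": 0,"dy": 0,"dz": 0,"rx": 0,"ry": 0,"rz": 0,"grip": -1},
  {"dx": 0,"dy": 0,"dz": 0,"rx": 0,"ry": 0,"rz": 0,"grip": -1},
])

```text
clock: 8.57
tcp_pos: [0.4839, 0.0687, 0.1373]
ee_rot: [0.707, 0.707, 0.0, -0.0]
wrist_force: [-2.4, 1.6, 7.6]
opening: 0.0006
```

```bash
python3 av.py
```

```text
[0.48392 0.06865 0.13729] [-2.09  1.5   6.89  0.36  0.34  0.01] [6.3  6.68 7.28 6.8  7.39] 8.8167
```

>>> move_arm([
  {"dx": 0,"dy": 0,"dz": 0.5,"rx": 0,"ry": 0,"rz": 0,"grip": -1},
  {"dx": 0,"dy": 0,"dz": 0.5,"rx": 0,"ry": 0,"rz": 0,"grip": -1},
  {"dx": 0,"dy": 0,"dz": 0.5,"rx": 0,"ry": 0,"rz": 0,"grip": -1},
  {"dx": 0,"dy": 0,"dz": 0.5,"rx": 0,"ry": 0,"rz": 0,"grip": -1},
  {"dx": 0,"dy": 0,"dz": 0.5,"rx": 0,"ry": 0,"rz": 0,"grip": -1},
  {"dx": 0,"dy": 0,"dz": 0.5,"rx": 0,"ry": 0,"rz": 0,"grip": -1},
  {"dx": 0,"dy": 0,"dz": 0.5,"rx": 0,"ry": 0,"rz": 0,"grip": -1},
  {"dx": 0,"dy": 0,"dz": 0,"rx": 0,"ry": 0,"rz": 0,"grip": -1},
  {"dx": 0,"dy": 0,"dz": 0,"rx": 0,"ry": 0,"rz": 0,"grip": -1},
  {"dx": 0,"dy": 0,"dz": 0,"rx": 0,"ry": 0,"rz": 0,"grip": -1},
])

```text
clock: 9.65
tcp_pos: [0.4841, 0.068, 0.1332]
ee_rot: [0.707, 0.707, -0.0, -0.0]
wrist_force: [0.3, -1.1, -0.5]
opening: 0.0003
```

```bash
python3 av.py
```

```text
[0.48412 0.06801 0.13327] [ 0.27 -0.06  0.26  0.03  0.01 -0.  ] [ 0.05  0.46 -0.16  0.21  0.73] 9.9
```

>>> move_arm([
  {"dx": 0,"dy": 0,"dz": 0.3,"rx": 0,"ry": 0,"rz": 0,"grip": -1},
  {"dx": 0,"dy": 0,"dz": 0.3,"rx": 0,"ry": 0,"rz": 0,"grip": -1},
  {"dx": 0,"dy": 0,"dz": 0,"rx": 0,"ry": 0,"rz": 0,"grip": -1},
  {"dx": 0,"dy": 0,"dz": 0,"rx": 0,"ry": 0,"rz": 0,"grip": -1},
  {"dx": 0,"dy": 0,"dz": 0,"rx": 0,"ry": 0,"rz": 0,"grip": -1},
  {"dx": 0,"dy": 0,"dz": 0,"rx": 0,"ry": 0,"rz": 0,"grip": -1},
  {"dx": 0,"dy": 0,"dz": 0,"rx": 0,"ry": 0,"rz": 0,"grip": -1},
  {"dx": 0,"dy": 0,"dz": 0,"rx": 0,"ry": 0,"rz": 0,"grip": -1},
  {"dx": 0,"dy": 0,"dz": 0,"rx": 0,"ry": 0,"rz": 0,"grip": -1},
  {"dx": 0,"dy": 0,"dz": 0,"rx": 0,"ry": 0,"rz": 0,"grip": -1},
])

```text
clock: 10.73
tcp_pos: [0.4841, 0.068, 0.1327]
ee_rot: [0.707, 0.707, -0.0, 0.0]
wrist_force: [-0.5, -0.3, -0.2]
opening: 0.0006
```

```bash
python3 av.py; python3 - <<'E'
from h import *
s=camera("side")
cv2.imwrite("pics/s2.png",cv2.resize(s["image"][200:360,230:390],None,fx=4,fy=3.75,interpolation=cv2.INTER_CUBIC))
E
```

```text
[0.48413 0.06801 0.13265] [-0.06 -0.3   0.15  0.05  0.01 -0.02] [-0.25 -0.02  0.7   0.38 -0.08] 10.9833
```

View pics/s2.png

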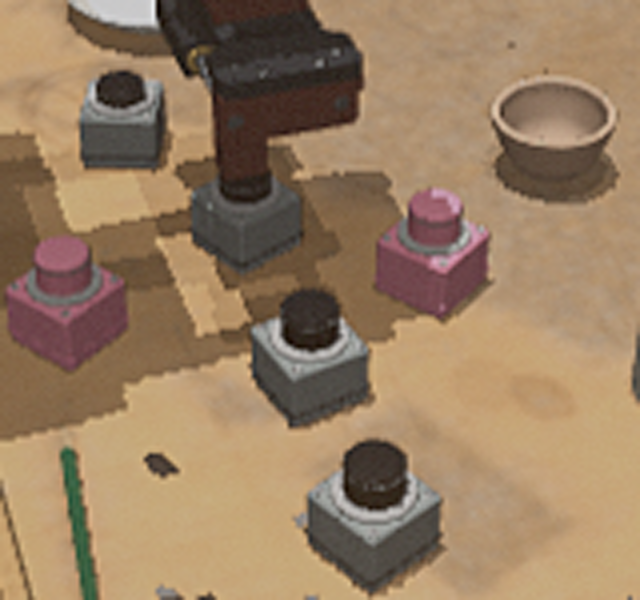

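>>> move_arm([
  {"dx": 0,"dy": 0,"dz": -12,"rx": 0,"ry": 0,"rz": 0,"grip": -1},
  {"dx": -29,"dy": -1,"dz": 0,"rx": 0,"ry": 0,"rz": 0,"grip": -1},
  {"dx": -29,"dy": -1,"dz": 0,"rx": 0,"ry": 0,"rz": 0,"grip": -1},
  {"dx": -29,"dy": -1,"dz": 0,"rx": 0,"ry": 0,"rz": 0,"grip": -1},
  {"dx": -29,"dy": -1,"dz": 0,"rx": 0,"ry": 0,"rz": 0,"grip": -1},
  {"dx": 0,"dy": 0,"dz": 2.8,"rx": 0,"ry": 0,"rz": 0,"grip": -1},
  {"dx": 0,"dy": 0,"dz": 2,"rx": 0,"ry": 0,"rz": 0,"grip": -1},
  {"dx": 0,"dy": 0,"dz": 1,"rx": 0,"ry": 0,"rz": 0,"grip": -1},
  {"dx": 0,"dy": 0,"dz": 0,"rx": 0,"ry": 0,"rz": 0,"grip": -1},
  {"dx": 0,"dy": 0,"dz": 0,"rx": 0,"ry": 0,"rz": 0,"grip": -1},
])

```text
clock: 11.87
tcp_pos: [0.4799, -0.0469, 0.1387]
ee_rot: [0.707, 0.708, -0.0, -0.0]
wrist_force: [-0.3, -0.1, 0.0]
opening: 0.0002
```

>>> move_arm([
  {"dx": 0,"dy": 0,"dz": 0.5,"rx": 0,"ry": 0,"rz": 0,"grip": -1},
  {"dx": 0,"dy": 0,"dz": 0.5,"rx": 0,"ry": 0,"rz": 0,"grip": -1},
  {"dx": 0,"dy": 0,"dz": 0.5,"rx": 0,"ry": 0,"rz": 0,"grip": -1},
  {"dx": 0,"dy": 0,"dz": 0.5,"rx": 0,"ry": 0,"rz": 0,"grip": -1},
  {"dx": 0,"dy": 0,"dz": 0.3,"rx": 0,"ry": 0,"rz": 0,"grip": -1},
  {"dx": 0,"dy": 0,"dz": 0,"rx": 0,"ry": 0,"rz": 0,"grip": -1},
  {"dx": 0,"dy": 0,"dz": 0,"rx": 0,"ry": 0,"rz": 0,"grip": -1},
  {"dx": 0,"dy": 0,"dz": 0,"rx": 0,"ry": 0,"rz": 0,"grip": -1},
  {"dx": 0,"dy": 0,"dz": 0,"rx": 0,"ry": 0,"rz": 0,"grip": -1},
  {"dx": 0,"dy": 0,"dz": 0,"rx": 0,"ry": 0,"rz": 0,"grip": -1},
])

```text
clock: 12.7
tcp_pos: [0.4802, -0.0472, 0.1372]
ee_rot: [0.707, 0.707, 0.0, -0.0]
wrist_force: [-1.3, 2.0, 8.6]
opening: 0.0006
```

```bash
python3 av.py
```

```text
[ 0.48019 -0.0472   0.13722] [-1.29  2.37  8.62  0.45  0.28  0.  ] [7.98 8.91 8.71 8.87 8.63] 12.95
```

>>> move_arm([
  {"dx": 0,"dy": 0,"dz": 0.5,"rx": 0,"ry": 0,"rz": 0,"grip": -1},
  {"dx": 0,"dy": 0,"dz": 0.5,"rx": 0,"ry": 0,"rz": 0,"grip": -1},
  {"dx": 0,"dy": 0,"dz": 0.5,"rx": 0,"ry": 0,"rz": 0,"grip": -1},
  {"dx": 0,"dy": 0,"dz": 0.5,"rx": 0,"ry": 0,"rz": 0,"grip": -1},
  {"dx": 0,"dy": 0,"dz": 0.5,"rx": 0,"ry": 0,"rz": 0,"grip": -1},
  {"dx": 0,"dy": 0,"dz": 0.5,"rx": 0,"ry": 0,"rz": 0,"grip": -1},
  {"dx": 0,"dy": 0,"dz": 0.5,"rx": 0,"ry": 0,"rz": 0,"grip": -1},
  {"dx": 0,"dy": 0,"dz": 0.3,"rx": 0,"ry": 0,"rz": 0,"grip": -1},
  {"dx": 0,"dy": 0,"dz": 0,"rx": 0,"ry": 0,"rz": 0,"grip": -1},
  {"dx": 0,"dy": 0,"dz": 0,"rx": 0,"ry": 0,"rz": 0,"grip": -1},
])

```text
clock: 13.78
tcp_pos: [0.4802, -0.048, 0.1327]
ee_rot: [0.707, 0.707, -0.0, 0.0]
wrist_force: [0.5, 0.5, 1.3]
opening: 0.0006
```

```bash
python3 av.py
```

```text
[ 0.4802  -0.04804  0.13275] [-0.16  1.01  1.31  0.17 -0.   -0.01] [1.17 1.09 1.42 1.63 1.24] 14.0333
```

>>> move_arm([
  {"dx": 0,"dy": 0,"dz": 0.5,"rx": 0,"ry": 0,"rz": 0,"grip": -1},
  {"dx": 0,"dy": 0,"dz": 0.5,"rx": 0,"ry": 0,"rz": 0,"grip": -1},
  {"dx": 0,"dy": 0,"dz": 0.5,"rx": 0,"ry": 0,"rz": 0,"grip": -1},
  {"dx": 0,"dy": 0,"dz": 0.3,"rx": 0,"ry": 0,"rz": 0,"grip": -1},
  {"dx": 0,"dy": 0,"dz": 0,"rx": 0,"ry": 0,"rz": 0,"grip": -1},
  {"dx": 0,"dy": 0,"dz": 0,"rx": 0,"ry": 0,"rz": 0,"grip": -1},
  {"dx": 0,"dy": 0,"dz": 0,"rx": 0,"ry": 0,"rz": 0,"grip": -1},
  {"dx": 0,"dy": 0,"dz": 0,"rx": 0,"ry": 0,"rz": 0,"grip": -1},
  {"dx": 0,"dy": 0,"dz": 0,"rx": 0,"ry": 0,"rz": 0,"grip": -1},
  {"dx": 0,"dy": 0,"dz": 0,"rx": 0,"ry": 0,"rz": 0,"grip": -1},
])

```text
clock: 14.87
tcp_pos: [0.4802, -0.048, 0.131]
ee_rot: [0.707, 0.707, -0.0, 0.0]
wrist_force: [0.7, -0.0, 0.2]
opening: 0.0005
```

```bash
python3 av.py
```

```text
[ 0.48015 -0.04798  0.13097] [-0.26  0.16 -0.18  0.03  0.    0.02] [ 0.08  0.33  0.57 -0.87 -1.01] 15.1167
```

>>> move_arm([
  {"dx": 0,"dy": 0,"dz": -13.8,"rx": 0,"ry": 0,"rz": 0,"grip": -1},
  {"dx": -25.5,"dy": -1.4,"dz": 0,"rx": 0,"ry": 0,"rz": 0,"grip": -1},
  {"dx": -25.5,"dy": -1.4,"dz": 0,"rx": 0,"ry": 0,"rz": 0,"grip": -1},
  {"dx": -25.5,"dy": -1.4,"dz": 0,"rx": 0,"ry": 0,"rz": 0,"grip": -1},
  {"dx": -25.5,"dy": -1.4,"dz": 0,"rx": 0,"ry": 0,"rz": 0,"grip": -1},
  {"dx": 0,"dy": 0,"dz": 2.8,"rx": 0,"ry": 0,"rz": 0,"grip": -1},
  {"dx": 0,"dy": 0,"dz": 2,"rx": 0,"ry": 0,"rz": 0,"grip": -1},
  {"dx": 0,"dy": 0,"dz": 1,"rx": 0,"ry": 0,"rz": 0,"grip": -1},
  {"dx": 0,"dy": 0,"dz": 0,"rx": 0,"ry": 0,"rz": 0,"grip": -1},
  {"dx": 0,"dy": 0,"dz": 0,"rx": 0,"ry": 0,"rz": 0,"grip": -1},
])

```text
clock: 15.95
tcp_pos: [0.4743, -0.1489, 0.1388]
ee_rot: [0.707, 0.708, -0.0, -0.0]
wrist_force: [-0.4, -0.5, -1.2]
opening: 0.0003
```

>>> move_arm([
  {"dx": 0,"dy": 0,"dz": 0.5,"rx": 0,"ry": 0,"rz": 0,"grip": -1},
  {"dx": 0,"dy": 0,"dz": 0.5,"rx": 0,"ry": 0,"rz": 0,"grip": -1},
  {"dx": 0,"dy": 0,"dz": 0.5,"rx": 0,"ry": 0,"rz": 0,"grip": -1},
  {"dx": 0,"dy": 0,"dz": 0.5,"rx": 0,"ry": 0,"rz": 0,"grip": -1},
  {"dx": 0,"dy": 0,"dz": 0.3,"rx": 0,"ry": 0,"rz": 0,"grip": -1},
  {"dx": 0,"dy": 0,"dz": 0,"rx": 0,"ry": 0,"rz": 0,"grip": -1},
  {"dx": 0,"dy": 0,"dz": 0,"rx": 0,"ry": 0,"rz": 0,"grip": -1},
  {"dx": 0,"dy": 0,"dz": 0,"rx": 0,"ry": 0,"rz": 0,"grip": -1},
  {"dx": 0,"dy": 0,"dz": 0,"rx": 0,"ry": 0,"rz": 0,"grip": -1},
  {"dx": 0,"dy": 0,"dz": 0,"rx": 0,"ry": 0,"rz": 0,"grip": -1},
])

```text
clock: 16.78
tcp_pos: [0.4747, -0.1494, 0.1374]
ee_rot: [0.707, 0.707, 0.0, 0.0]
wrist_force: [-0.9, 2.8, 8.8]
opening: 0.0006
```

```bash
python3 av.py
```

```text
[ 0.47466 -0.14934  0.13736] [-1.24  2.19  8.35  0.49  0.24 -0.01] [8.25 8.52 9.13 8.61 7.26] 17.0333
```

Sound as well; so the first one is the weak one. Press on in stages.

>>> move_arm([
  {"dx": 0,"dy": 0,"dz": 0.5,"rx": 0,"ry": 0,"rz": 0,"grip": -1},
  {"dx": 0,"dy": 0,"dz": 0.5,"rx": 0,"ry": 0,"rz": 0,"grip": -1},
  {"dx": 0,"dy": 0,"dz": 0.5,"rx": 0,"ry": 0,"rz": 0,"grip": -1},
  {"dx": 0,"dy": 0,"dz": 0.5,"rx": 0,"ry": 0,"rz": 0,"grip": -1},
  {"dx": 0,"dy": 0,"dz": 0.5,"rx": 0,"ry": 0,"rz": 0,"grip": -1},
  {"dx": 0,"dy": 0,"dz": 0.5,"rx": 0,"ry": 0,"rz": 0,"grip": -1},
  {"dx": 0,"dy": 0,"dz": 0.5,"rx": 0,"ry": 0,"rz": 0,"grip": -1},
  {"dx": 0,"dy": 0,"dz": 0.3,"rx": 0,"ry": 0,"rz": 0,"grip": -1},
  {"dx": 0,"dy": 0,"dz": 0,"rx": 0,"ry": 0,"rz": 0,"grip": -1},
  {"dx": 0,"dy": 0,"dz": 0,"rx": 0,"ry": 0,"rz": 0,"grip": -1},
])

```text
clock: 17.87
tcp_pos: [0.4745, -0.1501, 0.1327]
ee_rot: [0.707, 0.707, -0.0, -0.0]
wrist_force: [0.6, 0.2, 1.2]
opening: 0.0002
```

```bash
python3 av.py
```

```text
[ 0.47457 -0.15006  0.13283] [ 0.15 -0.28  0.53  0.01  0.01 -0.  ] [0.85 0.43 0.21 0.39 0.78] 18.1167
```

>>> move_arm([
  {"dx": 0,"dy": 0,"dz": 0.5,"rx": 0,"ry": 0,"rz": 0,"grip": -1},
  {"dx": 0,"dy": 0,"dz": 0.5,"rx": 0,"ry": 0,"rz": 0,"grip": -1},
  {"dx": 0,"dy": 0,"dz": 0,"rx": 0,"ry": 0,"rz": 0,"grip": -1},
  {"dx": 0,"dy": 0,"dz": 0,"rx": 0,"ry": 0,"rz": 0,"grip": -1},
  {"dx": 0,"dy": 0,"dz": -8,"rx": 0,"ry": 0,"rz": 0,"grip": -1},
  {"dx": 0,"dy": 0,"dz": -20,"rx": 0,"ry": 0,"rz": 0,"grip": -1},
  {"dx": 36,"dy": 0,"dz": -6,"rx": 0,"ry": 0,"rz": 0,"grip": 1},
  {"dx": 36,"dy": 0,"dz": -6,"rx": 0,"ry": 0,"rz": 0,"grip": 1},
  {"dx": 36,"dy": 0,"dz": -6,"rx": 0,"ry": 0,"rz": 0,"grip": 1},
  {"dx": 36,"dy": 0,"dz": -6,"rx": 0,"ry": 0,"rz": 0,"grip": 1},
])

```text
clock: 18.95
tcp_pos: [0.4744, -0.0048, 0.1849]
ee_rot: [0.707, 0.707, 0.0, 0.0]
wrist_force: [0.3, 0.0, 0.2]
opening: 0.0236
```

```bash
python3 - <<'E'
from h import *
s=camera("side");t=camera("top")
cv2.imwrite("pics/s3.png",cv2.resize(s["image"][200:360,230:390],None,fx=4,fy=3.75,interpolation=cv2.INTER_CUBIC))
cv2.imwrite("pics/t3.png",cv2.resize(t["image"][215:315,190:340],None,fx=5,fy=5,interpolation=cv2.INTER_CUBIC))
st=robot.state();print(st["tcp_pos"],st["clock"])
E
```

```text
[ 0.47422693 -0.00200441  0.18520093] 19.05
```

View pics/s3.png

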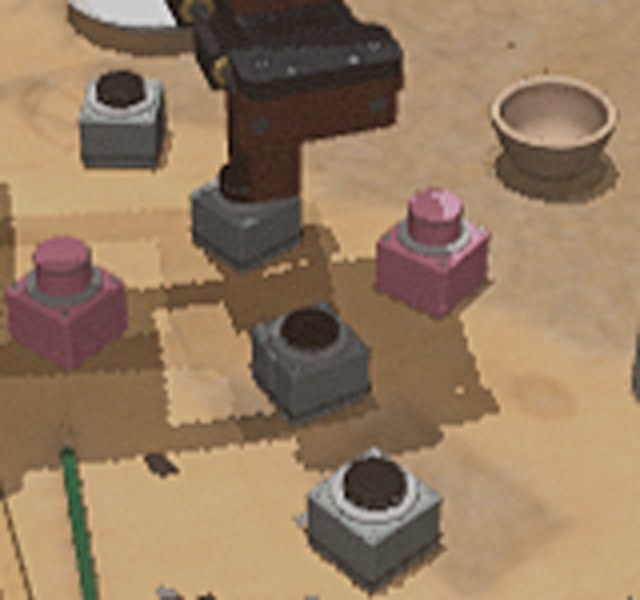

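View pics/t3.png

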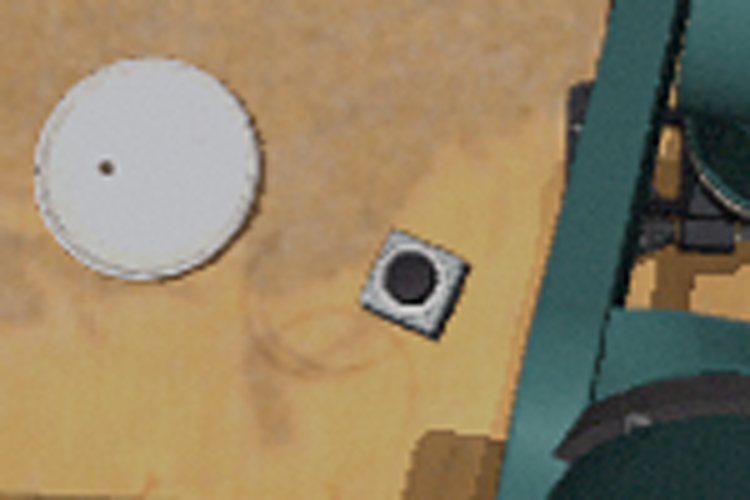

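```bash
python3 - <<'E'
from h import *
t=camera("top");im=t["image"]
c=lambda u,v:(190+u/5-.4,215+v/5-.4)
Q=[onz(t,c(*p),.036) for p in [(395,230),(469,264),(437,326),(360,298)]]
Q=np.array(Q);print(Q.round(4),Q.mean(0).round(4))
for i in range(4):
    e=Q[(i+1)%4]-Q[i];print(np.linalg.norm(e).round(4),np.degrees(np.arctan2(e[1],e[0]))%90)
# dish outline by threshold
m=((im.min(2)>130)&(np.ptp(im.astype(int),axis=2)<40)).astype(np.uint8)
n,l,s,ce=cv2.connectedComponentsWithStats(m)
i=l[248,222];print(s[i],ce[i])
(cx,cy),ax,a=cv2.fitEllipse(max(cv2.findContours((l==i).astype(np.uint8),0,1)[0],key=len));print(cx,cy,ax,onz(t,(cx,cy),.023))
d=darks(t,(272,270),6);print(d,[onz(t,x[0],.049).round(4) for x in d])
S=camera("side");im=S["image"];m=((im.min(2)>110)&(np.ptp(im.astype(int),axis=2)<40)).astype(np.uint8)
n,l,s,ce=cv2.connectedComponentsWithStats(m);i=l[196,262];print(s[i],ce[i])
E
```

```text
[[0.4721 0.1829 0.036 ]
 [0.4561 0.1445 0.036 ]
 [0.424  0.1589 0.036 ]
 [0.4367 0.1985 0.036 ]] [0.4472 0.1712 0.036 ]
0.0416 67.37166308920965
0.0351 65.67490381938279
0.0416 72.20662361960667
0.0386 66.10064167860749
[ 197  226   45   45 1556] [218.69280206 248.21015424]
218.66876220703125 248.21202087402344 (42.69439697265625, 44.762691497802734) [0.50186681 0.31594299 0.023     ]
[] []
[245 182  32  26 502] [258.53187251 195.2310757 ]
```

>>> move_arm([
  {"dx": 28.8,"dy": -4.9,"dz": 0,"rx": 0,"ry": 0,"rz": 0,"grip": 1},
  {"dx": 28.8,"dy": -4.9,"dz": 0,"rx": 0,"ry": 0,"rz": 0,"grip": 1},
  {"dx": 28.8,"dy": -4.9,"dz": 0,"rx": 0,"ry": 0,"rz": 0,"grip": 1},
  {"dx": 28.8,"dy": -4.9,"dz": 0,"rx": 0,"ry": 0,"rz": 0,"grip": 1},
  {"dx": 28.8,"dy": -4.9,"dz": 0,"rx": 0,"ry": 0,"rz": 0,"grip": 1},
  {"dx": 28.8,"dy": -4.9,"dz": 0,"rx": 0,"ry": 0,"rz": 0,"grip": 1},
  {"dx": 0,"dy": 0,"dz": 0,"rx": 0,"ry": 0,"rz": 0.1,"grip": 1},
  {"dx": 0,"dy": 0,"dz": 0,"rx": 0,"ry": 0,"rz": 0.1,"grip": 1},
  {"dx": 0,"dy": 0,"dz": 0,"rx": 0,"ry": 0,"rz": 0.1,"grip": 1},
  {"dx": 0,"dy": 0,"dz": 0,"rx": 0,"ry": 0,"rz": 0.1,"grip": 1},
])

```text
clock: 19.98
tcp_pos: [0.4457, 0.1656, 0.1837]
ee_rot: [0.835, 0.55, -0.0, 0.0]
wrist_force: [-0.4, -0.2, 0.0]
opening: 0.0878
```

```bash
python3 - <<'E'
from h import *
camera("top");p=camera("wrist");s=camera("side")
st=robot.state();print(st["tcp_pos"],st["ee_rot"],st["clock"])
cv2.imwrite("pics/w4.png",p["image"])
cv2.imwrite("pics/s4.png",cv2.resize(s["image"][200:360,230:390],None,fx=4,fy=3.75,interpolation=cv2.INTER_CUBIC))
np.save("w4.npy",p,allow_pickle=True)
print(np.round(proj(p,[.4447,.1706,.049]),1),[np.round(proj(p,[.4447,.1706,.036]),1)])
E
```

```text
[0.44565388 0.16563883 0.18377241] [ 8.33154161e-01  5.53040766e-01 -1.80364174e-04  1.53475806e-04] 20.1333
[328.1 248.6] [array([327.7, 243.4])]
```

View pics/w4.png

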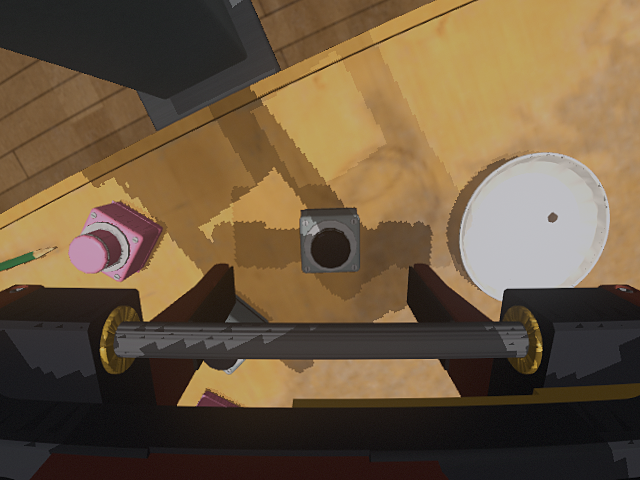

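View pics/s4.png

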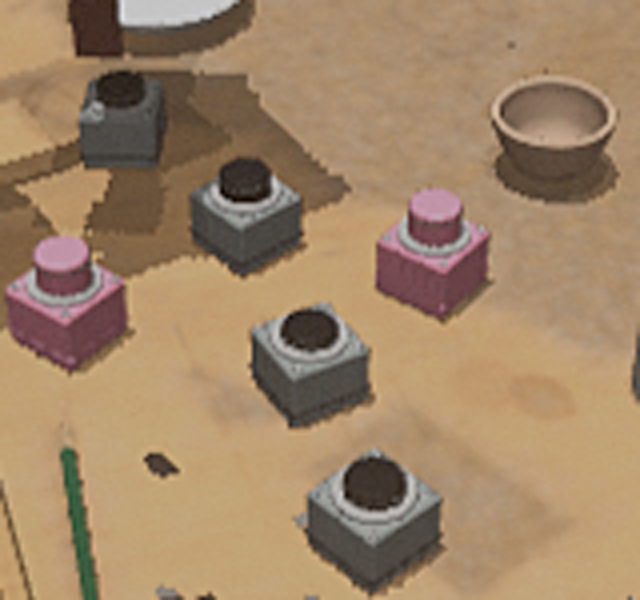

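```bash
python3 - <<'E'
from h import *
s=camera("side");o=cv2.imread("pics/side0.png")
for z in (.058,.055,.052,.049): print(z,np.round(proj(s,[.4841,.068,z]),1))
a=o[225:275,270:320];b=s["image"][225:275,270:320]
cv2.imwrite("pics/cmp.png",cv2.resize(np.hstack([a,b]),None,fx=8,fy=8,interpolation=cv2.INTER_CUBIC))
# top-edge of key along columns
for im in (o,s["image"]):
    print([int(v) for v in im[232:262,291].max(1)])
print(s["shot"],robot.state()["clock"])
E
```

```text
0.058 [289.8 242.6]
0.055 [289.8 243.8]
0.052 [289.9 245. ]
0.049 [289.9 246.1]
[166, 163, 170, 172, 180, 186, 196, 167, 37, 53, 53, 57, 61, 55, 66, 64, 57, 55, 52, 48, 44, 34, 143, 176, 124, 124, 162, 145, 99, 69]
[111, 110, 111, 120, 123, 126, 128, 128, 132, 115, 76, 52, 49, 62, 56, 49, 64, 53, 64, 69, 40, 32, 150, 181, 130, 127, 164, 148, 105, 70]
71 20.1833
```

View pics/cmp.png

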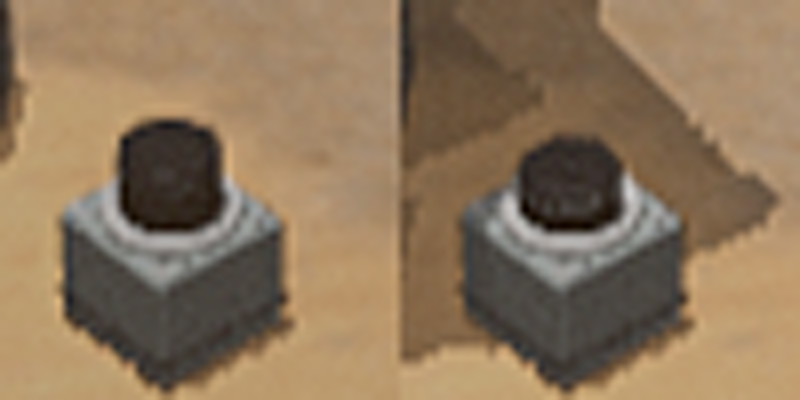

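>>> move_arm([
  {"dx": 4.7,"dy": -2.7,"dz": 10,"rx": 0,"ry": 0,"rz": 0,"grip": 1},
  {"dx": 0,"dy": 0,"dz": 16,"rx": 0,"ry": 0,"rz": 0,"grip": 1},
  {"dx": 0,"dy": 0,"dz": 20,"rx": 0,"ry": 0,"rz": 0,"grip": 1},
  {"dx": 0,"dy": 0,"dz": 20,"rx": 0,"ry": 0,"rz": 0,"grip": 1},
  {"dx": 0,"dy": 0,"dz": 16,"rx": 0,"ry": 0,"rz": 0,"grip": 1},
  {"dx": 0,"dy": 0,"dz": 8,"rx": 0,"ry": 0,"rz": 0,"grip": 1},
  {"dx": 0,"dy": 0,"dz": 3.8,"rx": 0,"ry": 0,"rz": 0,"grip": 1},
  {"dx": 0,"dy": 0,"dz": 0,"rx": 0,"ry": 0,"rz": 0,"grip": 1},
  {"dx": 0,"dy": 0,"dz": 0,"rx": 0,"ry": 0,"rz": 0,"grip": -1},
  {"dx": 0,"dy": 0,"dz": 0,"rx": 0,"ry": 0,"rz": 0,"grip": -1},
])

```text
clock: 21.02
tcp_pos: [0.445, 0.1723, 0.0907]
ee_rot: [0.833, 0.553, 0.001, 0.0]
wrist_force: [0.2, -0.8, 0.2]
opening: 0.0781
```

>>> move_arm([
  {"dx": 0,"dy": 0,"dz": 0,"rx": 0,"ry": 0,"rz": 0,"grip": -1},
  {"dx": 0,"dy": 0,"dz": 0,"rx": 0,"ry": 0,"rz": 0,"grip": -1},
  {"dx": 0,"dy": 0,"dz": 0,"rx": 0,"ry": 0,"rz": 0,"grip": -1},
  {"dx": 0,"dy": 0,"dz": 0,"rx": 0,"ry": 0,"rz": 0,"grip": -1},
  {"dx": 0,"dy": 0,"dz": 0,"rx": 0,"ry": 0,"rz": 0,"grip": -1},
  {"dx": 0,"dy": 0,"dz": 0,"rx": 0,"ry": 0,"rz": 0,"grip": -1},
  {"dx": 0,"dy": 0,"dz": 0,"rx": 0,"ry": 0,"rz": 0,"grip": -1},
  {"dx": 0,"dy": 0,"dz": 0,"rx": 0,"ry": 0,"rz": 0,"grip": -1},
  {"dx": 0,"dy": 0,"dz": 0,"rx": 0,"ry": 0,"rz": 0,"grip": -1},
  {"dx": 0,"dy": 0,"dz": 0,"rx": 0,"ry": 0,"rz": 0,"grip": -1},
])

```text
clock: 21.85
tcp_pos: [0.4446, 0.1722, 0.0902]
ee_rot: [0.833, 0.553, 0.0, 0.0]
wrist_force: [-0.8, 0.1, 5.6]
opening: 0.0419
```

>>> move_arm([
  {"dx": 0,"dy": 0,"dz": -10,"rx": 0,"ry": 0,"rz": 0,"grip": -1},
  {"dx": 0,"dy": 0,"dz": -15,"rx": 0,"ry": 0,"rz": 0,"grip": -1},
  {"dx": 0,"dy": 0,"dz": -15,"rx": 0,"ry": 0,"rz": 0,"grip": -1},
  {"dx": 20,"dy": -0.4,"dz": -10,"rx": 0,"ry": 0,"rz": 0,"grip": -1},
  {"dx": 25,"dy": -0.4,"dz": 0,"rx": 0,"ry": 0,"rz": 0,"grip": -1},
  {"dx": 30,"dy": -0.5,"dz": 0,"rx": 0,"ry": 0,"rz": 0,"grip": -1},
  {"dx": 30,"dy": -0.5,"dz": 0,"rx": 0,"ry": 0,"rz": 0,"grip": -1},
  {"dx": 26,"dy": -0.4,"dz": 0,"rx": 0,"ry": 0,"rz": 0,"grip": -1},
  {"dx": 20.7,"dy": -0.4,"dz": 0,"rx": 0,"ry": 0,"rz": 0,"grip": -1},
  {"dx": 0,"dy": 0,"dz": 0,"rx": 0,"ry": 0,"rz": 0,"grip": -1},
])

```text
clock: 22.68
tcp_pos: [0.5031, 0.3165, 0.1406]
ee_rot: [0.833, 0.553, 0.002, -0.0]
wrist_force: [-0.4, -0.7, -1.5]
opening: 0.0419
```

```bash
python3 st.py; python3 - <<'E'
from h import *
p=camera("wrist");s=camera("side")
cv2.imwrite("pics/w5.png",p["image"])
cv2.imwrite("pics/s5.png",cv2.resize(s["image"][130:280,200:350],None,fx=4,fy=4,interpolation=cv2.INTER_CUBIC))
E
```

```text
[0.50309 0.31654 0.14064] [-0.37 -0.71 -1.47] [ 0.042 -0.038  0.004] 0.0419 22.6833
```

View pics/w5.png

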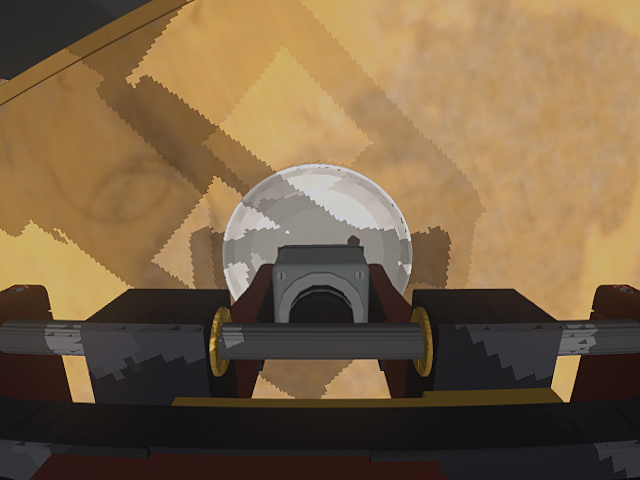

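View pics/s5.png

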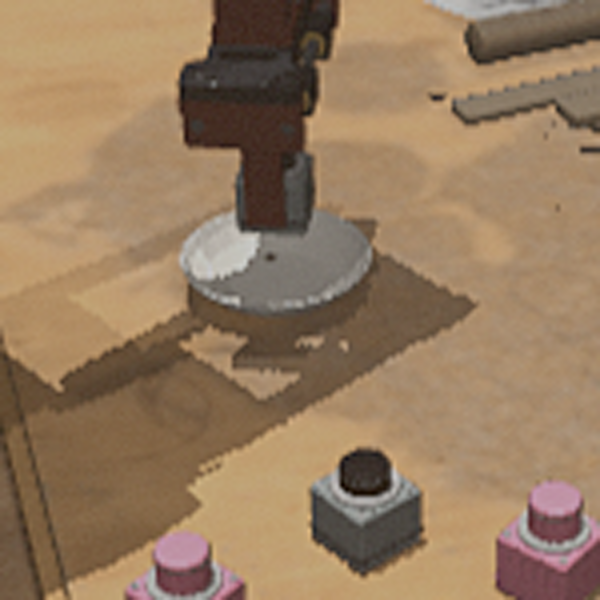

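>>> move_arm([
  {"dx": 0,"dy": 0,"dz": 10,"rx": 0,"ry": 0,"rz": 0,"grip": -1},
  {"dx": 0,"dy": 0,"dz": 12,"rx": 0,"ry": 0,"rz": 0,"grip": -1},
  {"dx": 0,"dy": 0,"dz": 9,"rx": 0,"ry": 0,"rz": 0,"grip": -1},
  {"dx": 0,"dy": 0,"dz": 5,"rx": 0,"ry": 0,"rz": 0,"grip": -1},
  {"dx": 0,"dy": 0,"dz": 3,"rx": 0,"ry": 0,"rz": 0,"grip": -1},
  {"dx": 0,"dy": 0,"dz": 2,"rx": 0,"ry": 0,"rz": 0,"grip": -1},
  {"dx": 0,"dy": 0,"dz": 1,"rx": 0,"ry": 0,"rz": 0,"grip": -1},
  {"dx": 0,"dy": 0,"dz": 0,"rx": 0,"ry": 0,"rz": 0,"grip": -1},
  {"dx": 0,"dy": 0,"dz": 0,"rx": 0,"ry": 0,"rz": 0,"grip": -1},
  {"dx": 0,"dy": 0,"dz": 0,"rx": 0,"ry": 0,"rz": 0,"grip": -1},
])

```text
clock: 23.62
tcp_pos: [0.5013, 0.3131, 0.0984]
ee_rot: [0.833, 0.553, 0.0, 0.0]
wrist_force: [-0.1, -0.4, -2.2]
opening: 0.0418
```

```bash
python3 av.py; python3 - <<'E'
from h import *
s=camera("side")
cv2.imwrite("pics/s6.png",cv2.resize(s["image"][130:280,200:350],None,fx=4,fy=4,interpolation=cv2.INTER_CUBIC))
E
```

```text
[0.50113 0.313   0.09817] [-0.2  -0.23 -1.82  0.01  0.    0.01] [-1.65 -2.18 -1.51 -1.62 -2.17] 23.8667
```

View pics/s6.png

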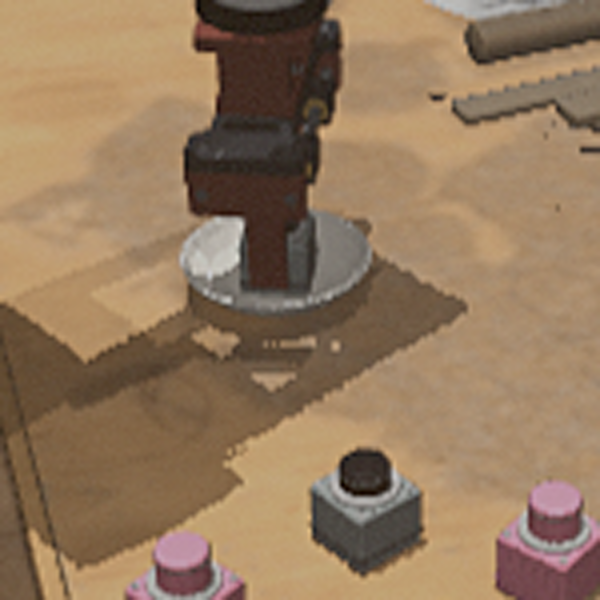

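>>> move_arm([
  {"dx": 0,"dy": 0,"dz": 0.5,"rx": 0,"ry": 0,"rz": 0,"grip": -1},
  {"dx": 0,"dy": 0,"dz": 0.3,"rx": 0,"ry": 0,"rz": 0,"grip": -1},
  {"dx": 0,"dy": 0,"dz": 0,"rx": 0,"ry": 0,"rz": 0,"grip": -1},
  {"dx": 0,"dy": 0,"dz": 0,"rx": 0,"ry": 0,"rz": 0,"grip": 0.15},
  {"dx": 0,"dy": 0,"dz": 0,"rx": 0,"ry": 0,"rz": 0,"grip": 0.15},
  {"dx": 0,"dy": 0,"dz": 0,"rx": 0,"ry": 0,"rz": 0,"grip": 0.15},
  {"dx": 0,"dy": 0,"dz": 0,"rx": 0,"ry": 0,"rz": 0,"grip": 0.15},
  {"dx": 0,"dy": 0,"dz": 0,"rx": 0,"ry": 0,"rz": 0,"grip": 0.15},
  {"dx": 0,"dy": 0,"dz": 0,"rx": 0,"ry": 0,"rz": 0,"grip": 0.15},
  {"dx": 0,"dy": 0,"dz": 0,"rx": 0,"ry": 0,"rz": 0,"grip": 0.15},
])

```text
clock: 24.75
tcp_pos: [0.5011, 0.313, 0.0972]
ee_rot: [0.833, 0.553, -0.0, 0.0]
wrist_force: [-0.2, -0.2, -0.4]
opening: 0.0504
```

>>> move_arm([
  {"dx": 0,"dy": 0,"dz": -3,"rx": 0,"ry": 0,"rz": 0,"grip": 0.15},
  {"dx": 0,"dy": 0,"dz": -5,"rx": 0,"ry": 0,"rz": 0,"grip": 0.15},
  {"dx": 0,"dy": 0,"dz": -10,"rx": 0,"ry": 0,"rz": 0,"grip": 0.2},
  {"dx": 0,"dy": 0,"dz": -15,"rx": 0,"ry": 0,"rz": 0,"grip": 0.5},
  {"dx": 0,"dy": 0,"dz": -20,"rx": 0,"ry": 0,"rz": 0,"grip": 0.5},
  {"dx": 0,"dy": 0,"dz": -25,"rx": 0,"ry": 0,"rz": 0,"grip": 0.5},
  {"dx": 0,"dy": 0,"dz": -25,"rx": 0,"ry": 0,"rz": 0,"grip": 0.5},
  {"dx": 20,"dy": 0,"dz": -25,"rx": 0,"ry": 0,"rz": 0,"grip": 0.5},
  {"dx": 30,"dy": 0,"dz": -10,"rx": 0,"ry": 0,"rz": 0,"grip": 0.5},
  {"dx": 30,"dy": 0,"dz": 0,"rx": 0,"ry": 0,"rz": 0,"grip": 0.5},
])

```text
clock: 25.58
tcp_pos: [0.534, 0.3879, 0.2405]
ee_rot: [0.834, 0.552, 0.003, 0.0]
wrist_force: [1.1, 0.2, -0.0]
opening: 0.0654
```

```bash
python3 st.py; python3 - <<'E'
from h import *
s=camera("side");t=camera("top")
cv2.imwrite("pics/s7.png",cv2.resize(s["image"][160:360,210:370],None,fx=4,fy=3,interpolation=cv2.INTER_CUBIC))
cv2.imwrite("pics/t7.png",cv2.resize(t["image"][215:315,190:340],None,fx=5,fy=5,interpolation=cv2.INTER_CUBIC))
E
```

```text
[0.53398 0.38787 0.24051] [ 1.12  0.24 -0.05] [ 0.062 -0.047  0.063] 0.0654 25.5833
```

View pics/s7.png

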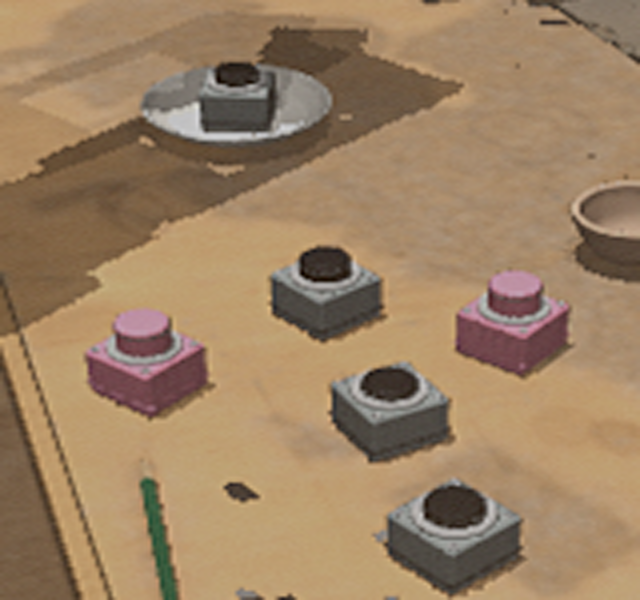

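View pics/t7.png

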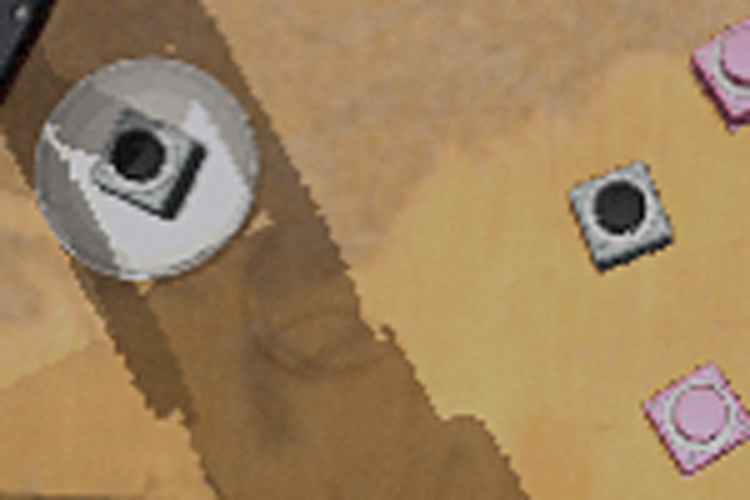

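```bash
python3 - <<'E'
from h import *
t=camera("top")
print("key",onz(t,(217,245.4),.056).round(4))
s=robot.state();print(s["tcp_pos"],abs(s["qvel"]).max(),s["clock"])
job.finish_job()
E
```

```text
key [0.5026 0.313  0.056 ]
[0.53299076 0.38833846 0.23661566] 0.06890039969554236 25.7333
the job is handed in; nothing more can be done
```

I pressed all four grey switches until they clicked. The weak one, leftmost from the robot and nearest the dish, now stands upright in the china dish. I handed the job in at about 25.7 s; no verdict was reported.

- **Finding the weak one:** it pushed back with about 3.6 N just after contact, and the force faded away as the key went in. The other three read about 7, 8.6 and 8.4 N less than 1 mm in. No force reading went above about 9 N.
- **Keys down:** the pictures show all four keys down. The second switch from the left moved least; I measured its key about 6 mm in by comparing pictures from before and after.
- **Placing:** the weak switch stands upright in the dish and released, with its key about 2 mm from the dish's measured centre, against the 22 mm allowed. The second and third switches and both pink look-alikes look unmoved in the last pictures. The fourth (rightmost) grey switch and the pot show in the last side picture, apparently where they were. I did not check the jar or the eraser after the first pictures.
- **Not checked:** I did not measure the weak switch's 9 mm latched depth. The force readings near the half-way point were close to the sensor noise. When I handed in, the arm was clear of everything but still settling slightly.

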